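Present the cheese brick's label to the counter scanner

TASK

Book in the tall cheese brick: draw it up out of the white wire rack, lean it over so that its bar-code label squarely faces the window of the tilted counter scanner, centred about 10 cm in front of the glass, and finish while still holding it there, motionless and carried by the gripper alone. Do not touch the scanner at any time, and leave the other packs, the steel bowl and the half wheel of cheese where they are.

Things in the scene. Friction and masses are not known exactly. Their poses are not given: they have to be found in the camera images.
- brick: tall brick of orange cheese in clear film, 72 (x) by 44 (y) by 160 (z) mm, about 0.5 kg, hard, not slippery, on end in one of the rack's slots; by far the tallest of the three packs. Origin: centre of its foot, z up its length, y through its thickness. The top 50 mm of both broad faces are bare: grip there from above, across the 44 mm. A soft 9 mm film seal stands on its top
- label (a point): centre of the white bar-code label, 52 mm wide (along brick x) and 44 mm high, on the brick's broad -y face, 85 mm above its foot; the label looks along brick -y, which at the start is away from the robot and to its right. Same axes as the brick. The other broad face is bare
- window (a point): centre of the scanner's window (dark red glass, 58 by 62 mm, in a black frame 76 wide by 82 high) on the front of its tilting head, 0.11 to 0.13 m above the table. It looks out along -x of this frame; y is level across the glass, z up along it. The head is tipped back to look outward and 25 to 45 degrees upward
- scanner_head (a joint): backward tilt of the scanner's head in rad: 0 looks level, growing as it looks up; a stiff hinge that stays where it was set, not to be moved
- scanner: counter bar-code scanner: black round foot 104 mm across, fixed to the table, with a neck and a fork that carries the head, 0.16 m tall in all. Origin: centre of the foot's underside; the scanner faces along its own -x, which is roughly to the robot's left and somewhat away from the robot
- rack: white wire rack fixed to the table, 130 (x) by 184 (y) mm: four wire hoops 72 mm high part three slots 54 mm apart along y (at -54, 0, 54 mm), each 49 mm clear. The packs stand on its floor, 12 mm above the table, square to the rack: their axes run along the rack's. Origin: centre of the underside
- mozzarella: white block, 95 by 40 by 60 mm high, in another slot of the rack; origin at the centre of its foot. Leave it
- butter: foil-wrapped block with a paper band, 102 by 40 by 56 mm high, in another slot of the rack; origin at the centre of its foot. Leave it
- bowl: steel mixing bowl 180 mm across and 75 mm high, on the table; origin at the centre of its foot. Leave it
- half_wheel: half wheel of hard cheese, radius 150 mm, 85 mm high, on the table to the robot's left; origin on the table at the middle of its cut face, which lies along its own y; the cheese lies to its +x. Leave it
There are look-alikes about, which are no part of the job. What is shaped like the brick but blue is not meant.

How it is judged:
On the way:
1. the brick is drawn out of the rack: its foot is above the hoops, gripped and off the rack (z of brick in the frame of rack above 0.075 m and contact force between the fingers and brick above 2 N and contact force between brick and rack below 0.1 N), for 0.1 s.
At the end, for the whole second after the job is handed in: Gripper alone holds the brick at rest (under 2 cm/s, 0.15 rad/s), foot over 5 cm above the table, touching none of the other things; the label faces the window within 15 degrees of square, its centre 6 to 15 cm before the glass and within 3 cm of the window's axis sideways and along the glass (x of label in the frame of window between -0.15 and -0.06 m and y of label in the frame of window between -0.03 and 0.03 m and z of label in the frame of window between -0.03 and 0.03 m and y of window in the frame of label below -0.05 m and angle between the y axis of label and the x axis of window, either way round below 0.26 rad and height (world z) of brick above 0.05 m and linear speed of brick below 0.02 m/s and angular speed of brick below 0.15 rad/s and contact force between the fingers and brick above 2 N and contact force between brick and rack below 0.1 N and contact force between brick and scanner below 0.1 N and contact force between brick and mozzarella below 0.1 N and contact force between brick and butter below 0.1 N and contact force between brick and bowl below 0.1 N and contact force between brick and half_wheel below 0.1 N); the arm keeps its last pose, push and grip.
It fails at once if the scanner is touched (contact force between scanner and anything else above 0.5 N).
It fails at once if the mozzarella is moved more than 25 mm (distance of mozzarella from where it was at the start of the episode above 0.025 m).
It fails at once if the butter is moved more than 25 mm (distance of butter from where it was at the start of the episode above 0.025 m).
It fails at once if the bowl is moved more than 25 mm (distance of bowl from where it was at the start of the episode above 0.025 m).
It fails at once if the half wheel is moved more than 25 mm (distance of half_wheel from where it was at the start of the episode above 0.025 m).
It also fails if it takes over 45 s, if anything falls off the work surface, if the arm or the gripper's body presses on something with over 40 N, if the wrist force passes 120 N, or if a joint passes its speed limit or range.

ROBOT

A 6-joint arm with a two-finger parallel gripper is mounted at the origin on the work surface. World frame = base frame: x ahead of the robot, y to its left, z up, the work surface at z = 0. Lengths are in m, angles in rad, forces in N, time in s.
With the tool pointing down it reaches from about 0.35 to 0.85 m from the base axis. Payload 8.1 kg.
Tool frame: the origin (TCP) lies between the finger pads; the fingertips stand 11 mm ahead of it and the grasp point (between the pads) lies 8 mm behind it; x points along the fingers, y is the direction in which the jaws open and shut, and the axes are right-handed (so a half turn about x gives the same grasp; the last joint's range is limited). The gripper opens to 85 mm and grips with 20 to 120 N. Pads are 22 mm wide; open, the fingers measure 114 mm over their backs; the gripper's body (76 mm by 85 mm) begins 54 mm behind the grasp point. The pads swing forward as they close: fully open they stand 13 mm farther back than shut.
Start: joints at [1.23, 0.13, 1.488, -0, 1.523, -0.085], TCP at [0.152, 0.58, 0.242] pointing down, gripper open.
Joint ranges: [-2.96, 2.96], [-0.89, 2.26], [0.02, 2.5], [-1.34, 4.48], [0, 2.73], [-2.66, 2.66]. Speed limits (rad/s): [2.39, 2.39, 2.79, 3.14, 3.14, 3.14].

INTERFACE

Orientations are given as a rotation vector (axis times angle).
In Python, from station import manip gives the robot as it stands. The module is installed in compiled form; this text tells all that it offers.
- The arm moves only by the shell command python3 -m jog 'ROWS' [FORCE]. ROWS is JSON, a list of rows, each a list of 3 entries, a list of its own where there are three numbers: the opening, from 0 (shut) to 1 (fully open), then the shift along the tool's x, y, z in cm, then the turn, a rotation vector about the tool's x, y, z in rad. A call has 1 to 12 rows; each row is the pose to reach, as a shift and turn from the pose commanded when the call began, along the tool's axes at that moment; what a row does not reach only later rows make up. A row lasts 1/8 s, in which the tool goes at most 62.5 mm and 10.7 degrees, less where a joint would pass 70% of its speed; a pose out of reach is approached as far as the arm can. A call with a gripper value outside its range is refused whole. The fingers move at their own pace and stop on an object; FORCE is the grip in N (left out, the last holds). Time passes only in rows, so rows that repeat a pose let the fingers close. It gives the time, the measured TCP pose, the force and the opening at its end, in the units of the state.
- manip.sense(): the state, without advancing time (a new reading comes with each control period).
- manip.grab_frame(name): name is "side" or "top"; returns the picture (420x560x3 uint8, red, green, blue); there is no depth.
- manip.camera_params(name): a dict with "mtx" (3x3 intrinsics, pixels), "pose" (4x4, takes a point from camera to world coordinates). Camera axes: x right, y up, looking along -z (the intrinsics and any distortion apply to the point x, -y, -z); pixel columns grow to the right and rows downward; lengths in m; the calibration is good to about 2 mm. A picture is of the moment at which its call begins. camera_params takes no time and is no camera call.
- manip.hand_in(): hands the job in, once; it reports no verdict.
The state is a dict: "time_s": time; "q": joint angles; "joint_vel": joint speeds; "effort": joint torques, N m; "tool_pos": TCP position; "eef_rot": TCP orientation; "force": force on the tool from outside, world axes, zero at the start; "torque": the same for the moment, N m; "width": finger opening in m.
Only numpy, scipy, OpenCV 4.12 (cv2) and the standard library are available. Lean on these libraries where they do the work, as an engineer would, in place of code of your own. Each camera call takes 0.05 s, during which the arm holds its last target.

## Working session

There is one attempt and no reset: what is moved stays moved. The work goes in short steps, Python scripts to look and compute and a shell command to move; the robot and the scene stay as the last step left them, time stands still between calls to the robot, and variables do not carry over. Pictures are saved under pics/ and viewed, and the job is handed in when it is done.

```bash
mkdir -p pics
python3 - <<'E'
from station import manip
import cv2
for n in("side","top"):
    f=manip.grab_frame(n); cv2.imwrite(f"pics/{n}0.png",f[...,::-1])
    p=manip.camera_params(n); print(n,p["mtx"],p["pose"],{k:v for k,v in p.items() if k not in("mtx","pose")})
print(manip.sense())
E
```

```text
side [[513.0627205    0.         282.40269179]
 [  0.         513.0627205  212.85826646]
 [  0.           0.           1.        ]] [[ 0.850542    0.39552135 -0.34661385 -0.00708795]
 [-0.52580934  0.65226073 -0.54596747 -0.76925201]
 [ 0.01014082  0.64662107  0.76274397  1.23185611]
 [ 0.          0.          0.          1.        ]] {}
top [[419.24074146   0.         272.16363806]
 [  0.         419.24074146 208.09340511]
 [  0.           0.           1.        ]] [[-0.02434038  0.99416063 -0.10512934  0.38468424]
 [-0.99967933 -0.0234701   0.0095076   0.05475918]
 [ 0.00698468  0.10532704  0.99441311  1.26615654]
 [ 0.          0.          0.          1.        ]] {}
{'time_s': 0.1, 'q': array([ 1.22957346e+00,  1.31144193e-01,  1.48916812e+00,  2.08757050e-05,
        1.52301282e+00, -8.54249479e-02]), 'joint_vel': array([ 0.00036547, -0.0024659 , -0.0011673 , -0.00107822, -0.00090549,
        0.00043562]), 'effort': array([ 1.41387514e-03, -5.70946920e+01, -5.01943338e+01, -1.84077767e-04,
        8.10177822e-03,  7.67926736e-07]), 'tool_pos': array([0.15163409, 0.58002436, 0.24131559]), 'eef_rot': array([ 0.19948627,  1.56183977, -0.20214511]), 'force': array([0.50395996, 0.06399633, 0.15106479]), 'torque': array([ 0.02223157,  0.02797779, -0.01143871]), 'width': 0.08513512985901185}
```

View pics/side0.png

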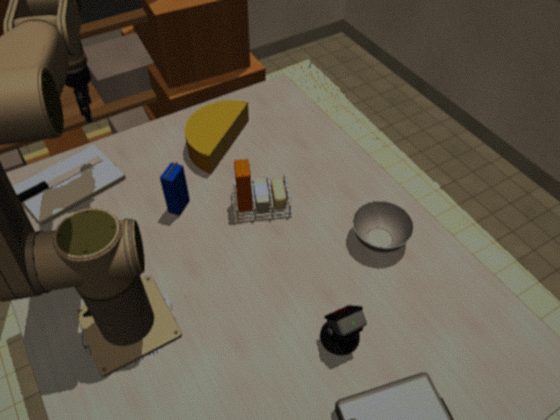

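View pics/top0.png

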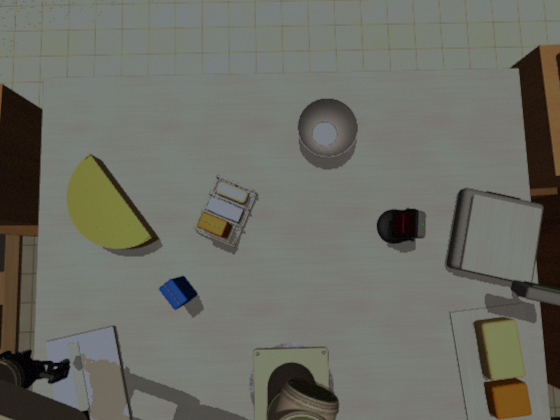

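The side view shows the orange brick at about (243,185), the blue look-alike at (175,188), the other two packs at (262,195) and (279,190), and the scanner at (343,328). In the top view the orange brick is at (213,224) and the scanner at (403,224). I'll enlarge both to confirm.

Run:
```python
import cv2,numpy as np
s=cv2.imread("pics/side0.png");t=cv2.imread("pics/top0.png")
def crop(im,x,y,w,h,k): return cv2.resize(im[y:y+h,x:x+w],(w*k,h*k),interpolation=cv2.INTER_CUBIC)
g=lambda im:np.clip(im.astype(float)*1.6,0,255).astype(np.uint8)
a=crop(s,215,145,80,80,5);b=crop(s,310,290,80,70,5)
c=crop(t,185,170,80,80,5);d=crop(t,365,190,80,70,5)
z=np.zeros((50,400,3),np.uint8)
cv2.imwrite("pics/cropA.png",g(np.hstack([a,c])));cv2.imwrite("pics/cropB.png",np.clip(np.hstack([b,d]).astype(float)*2.2,0,255).astype(np.uint8))
```

```text
(no output)
```

View pics/cropA.png

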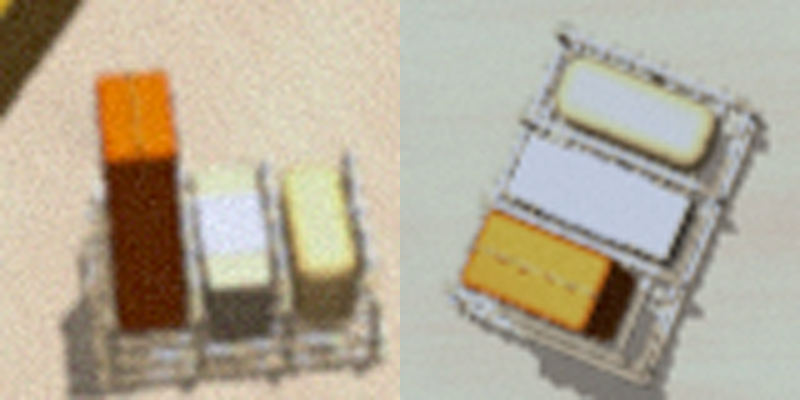

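View pics/cropB.png

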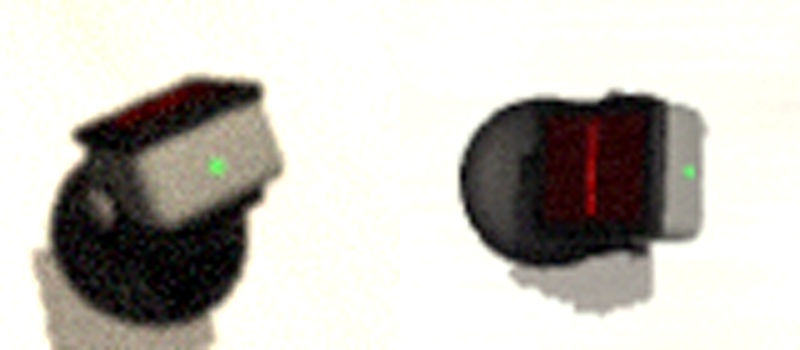

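The crop confirms that the orange tall pack is the brick. It stands in the slot nearest the robot's left, beside the white-banded butter and then the mozzarella. The blue one at (175,188) is outside the rack and not meant. The red glass can be seen in both views. Next I measure.

```bash
cat > h.py <<'E'
import numpy as np,cv2
from station import manip
P={n:manip.camera_params(n) for n in("side","top")}
def ray(n,uv):
    K=P[n]["mtx"];T=P[n]["pose"];u,v=uv
    d=np.array([(u-K[0,2])/K[0,0],-(v-K[1,2])/K[1,1],-1.]);d=T[:3,:3]@d
    return T[:3,3],d/np.linalg.norm(d)
def onz(n,uv,z):
    o,d=ray(n,uv);return o+d*(z-o[2])/d[2]
def tri(a,b):
    o1,d1=ray("side",a);o2,d2=ray("top",b)
    s=np.linalg.lstsq(np.c_[d1,-d2],o2-o1,rcond=None)[0]
    p,q=o1+s[0]*d1,o2+s[1]*d2
    return (p+q)/2,np.linalg.norm(p-q)
def proj(n,p):
    K=P[n]["mtx"];T=P[n]["pose"];c=T[:3,:3].T@(np.asarray(p)-T[:3,3])
    return np.array([K[0,2]+K[0,0]*c[0]/-c[2],K[1,2]-K[1,1]*c[1]/-c[2]])
E
python3 - <<'E'
from h import *
s=cv2.imread("pics/side0.png");t=cv2.imread("pics/top0.png")
def run(im,name,x,y,w,h,f):
    c=cv2.GaussianBlur(im[y:y+h,x:x+w],(3,3),0).astype(int);m=f(c).astype(np.uint8)
    n,l,st,ce=cv2.connectedComponentsWithStats(m);k=1+st[1:,4].argmax()
    cs=cv2.findContours((l==k).astype(np.uint8),0,2)[0][0]
    r=cv2.minAreaRect(cs);print(name,st[k],ce[k]+[x,y],(cv2.boxPoints(r)+[x,y]).round(1).tolist(),r[1])
red=lambda c:(c[...,2]>c[...,1]+12)&(c[...,2]>1.6*c[...,1]) 
run(s,"side red",310,290,80,70,red);run(t,"top red",365,190,80,70,red)
ylw=lambda c:(c[...,2]-c[...,0]>60)
for th in(60,): run(t,"top orange",185,170,80,80,lambda c:(c[...,2]-c[...,0]>60)&(c[...,2]>110));run(s,"side orange",215,145,80,80,lambda c:(c[...,2]-c[...,0]>60)&(c[...,2]>150))
blk=lambda c:c.max(-1)<45
run(s,"side blk",310,290,80,70,blk);run(t,"top blk",365,190,80,70,blk)
run(s,"side grey",310,290,80,70,lambda c:(c.max(-1)>50)&(c.max(-1)<100))
def crop(im,x,y,w,h,k): return cv2.resize(im[y:y+h,x:x+w],(w*k,h*k),interpolation=cv2.INTER_CUBIC)
a=crop(s,320,300,50,40,8);d=crop(t,375,204,50,40,8)
cv2.imwrite("pics/cropC.png",np.clip(np.hstack([a,d]).astype(float)*3,0,255).astype(np.uint8))
E
```

```text
side red [23 17 18  9 58] [341.43103448 310.65517241] [[332.5, 312.8], [349.4, 305.6], [350.7, 308.7], [333.8, 315.9]] (3.4139678478240967, 18.382904052734375)
top red [ 30  23  18  21 354] [403.47175141 222.92372881] [[395.0, 213.0], [412.0, 213.0], [412.0, 233.0], [395.0, 233.0]] (20.0, 17.0)
top orange [ 13  43  28  22 371] [211.49595687 223.28032345] [[197.0, 225.6], [202.6, 211.6], [225.8, 220.9], [220.2, 234.9]] (25.068870544433594, 15.041322708129883)Traceback (most recent call last):
  File "<stdin>", line 11, in <module>
  File "<stdin>", line 5, in run
ValueError: attempt to get argmax of an empty sequence
```

Run:
```python
from h import *
s=cv2.imread("pics/side0.png");t=cv2.imread("pics/top0.png")
print(s[168,242],s[195,244],t[224,213],t[230,224])
def run(im,name,x,y,w,h,f):
    c=cv2.GaussianBlur(im[y:y+h,x:x+w],(3,3),0).astype(int);m=f(c).astype(np.uint8)
    n,l,st,ce=cv2.connectedComponentsWithStats(m);k=1+st[1:,4].argmax()
    cs=cv2.findContours((l==k).astype(np.uint8),0,2)[0][0]
    r=cv2.minAreaRect(cs);print(name,st[k],ce[k]+[x,y],(cv2.boxPoints(r)+[x,y]).round(1).tolist(),r[1])
run(s,"side orange",215,145,80,80,lambda c:(c[...,2]-c[...,0]>60)&(c[...,2]>100))
def crop(im,x,y,w,h,k): return cv2.resize(im[y:y+h,x:x+w],(w*k,h*k),interpolation=cv2.INTER_CUBIC)
a=crop(s,320,300,50,40,8);d=crop(t,375,204,50,40,8)
cv2.imwrite("pics/cropC.png",np.clip(np.hstack([a,d]).astype(float)*3,0,255).astype(np.uint8))
# brick top at .172 (seal .181)
b=np.array([[197.0,225.6],[202.6,211.6],[225.8,220.9],[220.2,234.9]])
q=np.array([onz("top",p+0.0,.172) for p in b]);print(q,q.mean(0),[np.linalg.norm(q[i]-q[i-1]) for i in range(4)])
print("win tri",tri((341.4,310.7),(403.5,222.9)))
```

```text
[ 19  83 130] [ 0 28 58] [ 52 104 119] [ 7 27 51]
side orange [ 19  14  17  18 251] [241.65338645 167.56175299] [[233.1, 160.1], [248.0, 158.2], [250.1, 174.9], [235.2, 176.7]] (16.744688034057617, 15.00820255279541)
[[0.45905939 0.24151996 0.172     ]
 [0.49542575 0.22667357 0.172     ]
 [0.46956484 0.16628239 0.172     ]
 [0.43336243 0.1813175  0.172     ]] [0.4643531  0.20394835 0.172     ] [np.float64(0.06545739021852658), np.float64(0.03928011825297377), np.float64(0.06569536557163183), np.float64(0.039200367630357134)]
win tri (array([ 0.45647689, -0.31557934,  0.12016771]), np.float64(2.500526743952205e-07))
```

View pics/cropC.png

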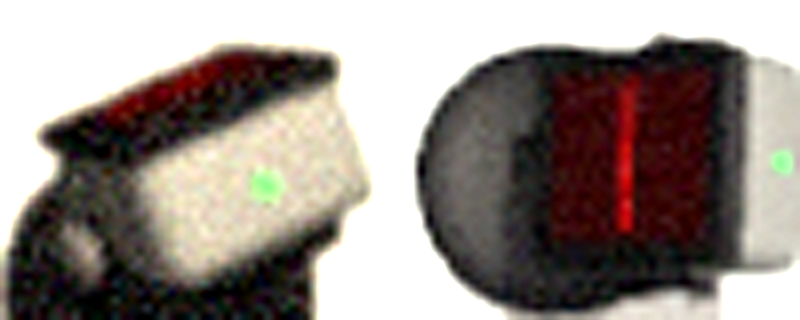

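Run:
```python
from h import *
S=lambda u,v:(320+(u+.5)/8-.5,300+(v+.5)/8-.5)
T=lambda u,v:(375+(u-400+.5)/8-.5,204+(v+.5)/8-.5)
uf,e1=tri(S(336,66),T(744,48));lf,e2=tri(S(225,46),T(520,55));ln,e3=tri(S(42,136),T(518,265));un,e4=tri(S(148,160),T(742,268))
for a in(uf,lf,ln,un):print(a.round(4))
print(e1,e2,e3,e4,[np.linalg.norm(a-b).round(4) for a,b in((uf,lf),(lf,ln),(ln,un),(un,uf))])
c=(uf+lf+ln+un)/4;print(c)
y=(uf-un);u=(uf-lf+un-ln);n=np.cross(uf-ln,lf-un);n*=np.sign(n[2]);n/=np.linalg.norm(n);print(n,np.degrees([np.arcsin(n[2]),np.arctan2(n[1],n[0])]))
# tilt from foreshortening: intersect top-view glass mid points lower/upper
# laser bar
print(onz("top",T(634,72),.122),onz("top",T(623,230),.122))
b=cv2.imread("pics/top0.png")[204:244,375:425].astype(int)
for r in range(6,36,2):
    g=b[r,:,2]-b[r,:,1]; print(r+204,[int(x) for x in g[16:42]])
print("brick tri",tri((241.65,167.56),(211.5,223.28)))
```

```text
[ 0.4899 -0.3462  0.1493]
[ 0.497  -0.2927  0.0755]
[ 0.4246 -0.2886  0.0781]
[ 0.4193 -0.342   0.1515]
0.000670532756871071 0.0023539020046548136 0.008197381864559067 0.007527752895509654 [np.float64(0.0914), np.float64(0.0725), np.float64(0.0909), np.float64(0.0708)]
[ 0.4576767  -0.31737642  0.11360518]
[0.06663196 0.80470666 0.5899215 ] [36.15143799 85.26654781]
[ 0.48476434 -0.31748068  0.122     ] [ 0.43068105 -0.31059727  0.122     ]
210 [1, -3, 0, 1, -6, 2, 2, 0, -1, 0, 1, -1, 0, 0, 0, 1, 1, -2, 2, -8, 3, 1, -2, -2, 2, 1]
212 [5, -1, -1, -4, -1, 1, 1, 3, -1, 2, 4, 2, 4, 9, 4, 8, 3, 6, 5, 4, 10, 11, 6, -1, -1, 0]
214 [-1, 2, 3, 11, 15, 17, 15, 19, 14, 17, 16, 17, 32, 34, 19, 17, 18, 17, 13, 16, 15, 18, 12, 4, -1, -1]
216 [0, -1, -4, 11, 16, 14, 18, 17, 18, 20, 20, 33, 48, 30, 18, 18, 16, 17, 17, 19, 17, 14, 10, 3, 0, 1]
218 [0, -1, 0, 9, 16, 18, 14, 14, 17, 15, 17, 38, 49, 34, 16, 19, 13, 14, 15, 17, 15, 18, 10, -4, 1, 3]
220 [0, -1, 2, 12, 16, 17, 16, 17, 15, 19, 18, 35, 51, 30, 14, 16, 16, 18, 16, 18, 15, 17, 7, 1, -3, 2]
222 [-3, -1, 2, 13, 17, 15, 17, 17, 19, 21, 17, 47, 6
[... 227 characters left out ...]
 15, 16, 19, 12, 5, 0, 1, 1]
228 [1, 0, 5, 14, 17, 17, 15, 14, 19, 17, 17, 41, 52, 13, 16, 18, 14, 16, 17, 13, 15, 14, 8, 2, 1, 1]
230 [1, 0, 3, 16, 12, 17, 15, 17, 15, 13, 16, 48, 63, 15, 17, 16, 16, 17, 17, 17, 15, 15, 6, 0, 2, 4]
232 [-1, 2, 3, 13, 16, 17, 18, 15, 15, 20, 15, 38, 51, 19, 15, 18, 15, 18, 12, 16, 14, 13, 6, 0, 2, 1]
234 [-1, 1, 5, -1, 7, 4, 6, 5, 8, 7, 5, 5, 3, 10, 7, 2, 6, 5, 3, 10, 6, 5, 2, 3, 3, -1]
236 [1, -2, 2, 0, -3, 2, 1, 0, 3, 0, -5, 2, 1, -5, -3, -1, 2, 1, -2, 1, 4, -5, -3, -1, -1, 1]
238 [1, 1, -2, 3, -1, -1, -1, 1, 3, 4, -1, -5, 1, 2, -1, -2, 1, 4, 0, 1, 0, 1, 2, 3, 0, -2]
brick tri (array([0.4654197 , 0.20398291, 0.16683902]), np.float64(0.0018202416370655602))
```

Run:
```python
from h import *
from scipy.optimize import least_squares
S=lambda u,v:(320+(u+.5)/8-.5,300+(v+.5)/8-.5)
T=lambda u,v:(375+(u-400+.5)/8-.5,204+(v+.5)/8-.5)
F=lambda y,z:(y*.038,z*.041)
G=lambda y,z:(y*.029,z*.031)
# window y (level): y = z x x ; x into glass ~ -y world -> y axis ~ +x world => far=+1
obs=[("side",F(1,1),S(336,66)),("side",F(1,-1),S(225,46)),("side",F(-1,-1),S(42,136)),
("top",F(1,1),T(744,48)),("top",F(-1,1),T(742,268)),
("top",G(1,1),(413.4,212.8)),("top",G(-1,1),(413.2,233.6)),("top",G(1,-1),(393.8,212.8)),("top",G(-1,-1),(393.6,233.6))]
def axes(h,t):
    n=np.array([np.cos(h)*np.cos(t),np.sin(h)*np.cos(t),np.sin(t)]);x=-n
    y=np.array([np.sin(h),-np.cos(h),0]);return x,y,np.cross(x,y)
def res(p,o=obs):
    x,y,z=axes(p[3],p[4]);return np.concatenate([proj(n,p[:3]+a*y+b*z)-np.array(uv) for n,(a,b),uv in o])
for o in(obs,obs[:5],obs[:3]+obs[5:],obs[3:]):
    r=least_squares(res,[.457,-.316,.12,1.48,.7],args=(o,),loss="soft_l1");print(r.x[:3].round(4),np.degrees(r.x[3:]).round(1),r.fun.round(1))
```

```text
[ 0.456  -0.3176  0.1147] [85.1 38.4] [ 0.3  0.2  0.2 -0.4 -2.8  0.3 -0.3 -0.7 -0.8  0.   0.5 -0.5  0.1  0.1
  0.5  0.3  0.1  0.1]
[ 0.4554 -0.3185  0.117 ] [85.  37.5] [ 0.4 -0.1  0.4 -0.2 -2.7  0.4  0.2 -0.6 -0.3  0.2]
[ 0.4565 -0.3171  0.1138] [85.  37.8] [ 0.3 -0.   0.3 -0.2 -2.7  0.4  0.1 -0.6 -0.3 -0.   0.4  0.2 -0.1 -0.1]
[ 0.4572 -0.3246  0.0917] [85.5 42.9] [-0.2 -0.2 -0.4 -0.1  0.5 -0.1  0.3  0.   0.   0.6 -0.2 -0.1]
```

```bash
cat >> h.py <<'E'
from scipy.spatial.transform import Rotation as R, Slerp
def goal(h=np.radians(85),t=np.radians(40),c=(.4565,-.317,.117),d=.10):
    n=np.array([np.cos(h)*np.cos(t),np.sin(h)*np.cos(t),np.sin(t)]);z=np.array([-np.cos(h)*np.sin(t),-np.sin(h)*np.sin(t),np.cos(t)])
    return np.array(c)+d*n,n,z
def toolR(down,y):
    return np.c_[down,y,np.cross(down,y)]
def rel(pos,Rm,p0,R0):
    return R0.T@(np.array(pos)-p0)*100, R.from_matrix(R0.T@Rm).as_rotvec()
E
python3 - <<'E'
from h import *
s=manip.sense();R0=R.from_rotvec(s["eef_rot"]).as_matrix();print(R0.round(3))
a=np.radians(157.3);y=np.array([np.cos(a),np.sin(a),0])
for sg in(1,-1):
    Rm=toolR([0,0,-1.],sg*y);print(sg,rel([.465,.204,.241],Rm,s["tool_pos"],R0))
p,n,z=goal();print(p,n,z)
E
```

```text
[[-0.001  0.253  0.967]
 [-0.002  0.967 -0.253]
 [-1.    -0.002 -0.   ]]
1 (array([  0.07390259, -28.45008202,  39.83106183]), array([-1.43040514e+00, -1.37210185e-03,  1.29925257e-03]))
-1 (array([  0.07390259, -28.45008202,  39.83106183]), array([1.71118666e+00, 1.35008055e-03, 1.42577976e-03]))
[ 0.46317652 -0.24068706  0.18127876] [0.06676517 0.76312941 0.64278761] [-0.05602263 -0.64034161  0.76604444]
```

```bash
python3 -m jog '[[1,[0,-2.5,3.5],[0.15,0,0]],[1,[0,-5,7],[0.3,0,0]],[1,[0,-7.5,10.5],[0.45,0,0]],[1,[0,-10,14],[0.6,0,0]],[1,[0,-12.5,17.5],[0.75,0,0]],[1,[0,-15,21],[0.9,0,0]],[1,[0,-17.5,24.5],[1.05,0,0]],[1,[0,-20,28],[1.2,0,0]],[1,[0,-22.5,31.5],[1.35,0,0]],[1,[0,-25,35],[1.5,0,0]],[1,[0,-27.2,38.2],[1.65,0,0]],[1,[0,-28.4,39.8],[1.71,0,0]]]'; python3 -m jog '[[1,[0,0,0],[0,0,0]],[1,[0,0,0],[0,0,0]]]'
python3 - <<'E'
from h import *
s=manip.sense();R0=R.from_rotvec(s["eef_rot"]).as_matrix();print(s["q"],R0.round(3),s["tool_pos"],s["force"])
t=manip.grab_frame("top");sd=manip.grab_frame("side")
cv2.imwrite("pics/top1.png",t[...,::-1]);cv2.imwrite("pics/side1.png",sd[...,::-1])
cv2.imwrite("pics/c1.png",np.hstack([cv2.resize(np.clip(i[y:y+100,x:x+100].astype(float)*1.6,0,255).astype(np.uint8),(400,400),interpolation=2)[...,::-1] for i,x,y in((sd,195,110),(t,165,165))]))
E
```

```text
time_s: 1.6
tool_pos: [0.4657, 0.2035, 0.2418]
eef_rot: [1.496, 0.993, -1.498]
force: [0.6, -0.3, -0.3]
width: 0.0853
time_s: 1.85
tool_pos: [0.4644, 0.2057, 0.2421]
eef_rot: [1.492, 0.998, -1.493]
force: [-0.3, 0.7, 0.4]
width: 0.0854
[ 3.15645767e-01 -1.20067889e-01  1.73988026e+00  5.15274032e-04
  1.52235683e+00  7.08528748e-01] [[-0.001  0.924 -0.383]
 [ 0.    -0.383 -0.924]
 [-1.    -0.001 -0.   ]] [0.46438806 0.20570488 0.24210214] [-0.26786549  0.74876177  0.39867945]
```

View pics/c1.png

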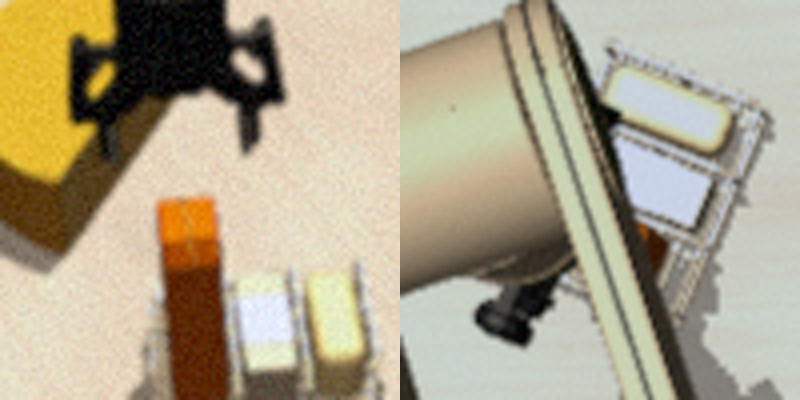

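Both fingers are above the brick in the side crop (tips at (110,155) and (248,150), brick top at (187,235)). The pose reads (0.464,0.206) against the measured (0.465,0.204). Next I descend 10.7 cm and look again before closing.

```bash
python3 -m jog '[[1,[1.5,0,0],[0,0,0]],[1,[3,0,0],[0,0,0]],[1,[4.5,0,0],[0,0,0]],[1,[6,0,0],[0,0,0]],[1,[7.5,0,0],[0,0,0]],[1,[9,0,0],[0,0,0]],[1,[10,0,0],[0,0,0]],[1,[10.6,0,0],[0,0,0]],[1,[10.6,0,0],[0,0,0]]]' 80
python3 - <<'E'
from h import *
s=manip.sense();print(s["tool_pos"],s["force"])
sd=manip.grab_frame("side")
cv2.imwrite("pics/c2.png",cv2.resize(np.clip(sd[120:220,195:315].astype(float)*2,0,255).astype(np.uint8),(720,600),interpolation=2)[...,::-1])
E
```

```text
time_s: 3.08
tool_pos: [0.4648, 0.205, 0.136]
eef_rot: [1.494, 0.996, -1.494]
force: [-0.0, -0.7, -1.0]
width: 0.0857
[0.46484986 0.20498128 0.13598741] [-0.00146503 -0.70459597 -0.99680699]
```

View pics/c2.png

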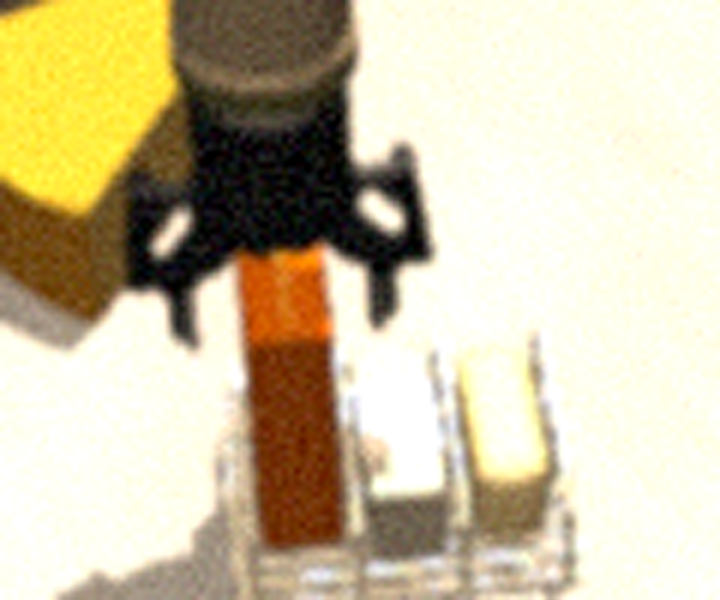

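The fingers straddle the brick evenly: inner edges at about (195,330) and (370,320), brick between x=240 and 330. I close now.

```bash
python3 -m jog '[[0,[0,0,0],[0,0,0]],[0,[0,0,0],[0,0,0]],[0,[0,0,0],[0,0,0]],[0,[0,0,0],[0,0,0]],[0,[0,0,0],[0,0,0]],[0,[0,0,0],[0,0,0]],[0,[0,0,0],[0,0,0]],[0,[0,0,0],[0,0,0]]]' 80
python3 -m jog '[[0,[-1,0,0],[0,0,0]],[0,[-2,0,0],[0,0,0]],[0,[-3.5,0,0],[0,0,0]],[0,[-5,0,0],[0,0,0]],[0,[-6.5,0,0],[0,0,0]],[0,[-8,0,0],[0,0,0]],[0,[-9.5,0,0],[0,0,0]],[0,[-11,0,0],[0,0,0]],[0,[-12.5,0,0],[0,0,0]],[0,[-14,0,0],[0,0,0]],[0,[-15,0,0],[0,0,0]],[0,[-15,0,0],[0,0,0]]]'
python3 - <<'E'
from h import *
s=manip.sense();print(s["tool_pos"],s["force"],s["width"])
sd=manip.grab_frame("side")
cv2.imwrite("pics/c3.png",cv2.resize(np.clip(sd[80:220,175:315].astype(float)*2,0,255).astype(np.uint8),(600,600),interpolation=2)[...,::-1])
E
```

```text
time_s: 4.12
tool_pos: [0.4656, 0.2052, 0.1371]
eef_rot: [1.495, 0.995, -1.492]
force: [1.0, 0.6, 5.8]
width: 0.0431
time_s: 5.62
tool_pos: [0.4654, 0.2052, 0.2874]
eef_rot: [1.495, 0.995, -1.492]
force: [0.6, -0.3, -6.1]
width: 0.043
[0.46544562 0.20516572 0.28736466] [ 0.56260088 -0.33200434 -6.11863385] 0.04295613633538015
```

View pics/c3.png

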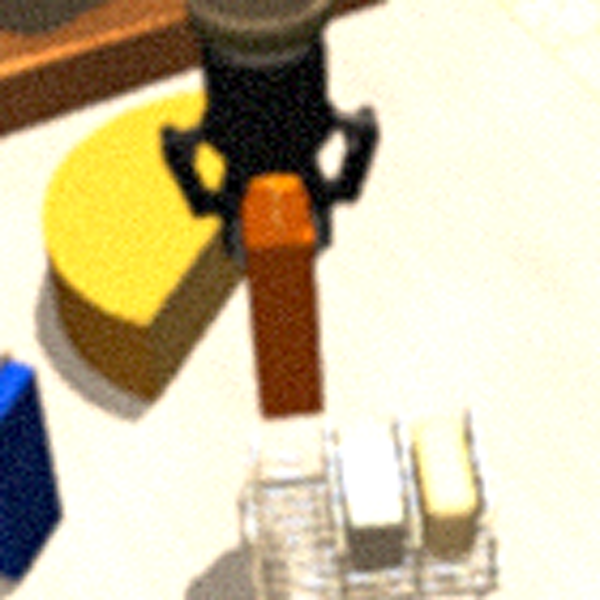

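The brick is clear of the rack at width 43 mm and the load reads about 6 N. Neither neighbour has visibly shifted. Now I work out the transfer.

Run:
```python
from h import *
s=manip.sense();R0=R.from_rotvec(s["eef_rot"]).as_matrix();p0=s["tool_pos"]
y0=R0[:,1];h0=np.degrees(np.arctan2(y0[1],y0[0]));print("heading",h0)
L,n,z=goal(d=.22);pre=L+.04*z+.022*n
hd=np.radians(-95);Rd=toolR([0,0,-1.],np.array([np.cos(hd),np.sin(hd),0]))
up=pre+[0,0,.03];print("via",up,rel(up,Rd,p0,R0))
Rg=toolR(-z,-n);print("pre",pre,rel(pre,Rg,up,Rd))
L,n,z=goal(d=.10);g=L+.04*z+.022*n;print("goal",g,rel(g,Rg,pre,Rg))
```

```text
heading -22.632452862974816
via [ 0.47041627 -0.15793635  0.33319638] (array([-4.67791097, 14.45934105, 33.29809984]), array([ 1.26305199e+00, -3.94474097e-04, -1.15604171e-04]))
pre [ 0.47041627 -0.15793635  0.30319638] (array([3., 0., 0.]), array([-9.63696222e-17, -3.06235281e-17, -6.98131701e-01]))
goal [ 0.46240445 -0.24951188  0.22606187] (array([ 2.08166817e-15,  1.20000000e+01, -1.33425596e-15]), array([0., 0., 0.]))
```

```bash
python3 -m jog '[[0,[-0.4,1.2,2.8],[0.1,0,0]],[0,[-0.8,2.4,5.6],[0.21,0,0]],[0,[-1.2,3.6,8.4],[0.32,0,0]],[0,[-1.6,4.8,11.2],[0.42,0,0]],[0,[-2,6,14],[0.53,0,0]],[0,[-2.4,7.2,16.8],[0.63,0,0]],[0,[-2.8,8.4,19.6],[0.74,0,0]],[0,[-3.2,9.7,22.4],[0.84,0,0]],[0,[-3.6,11,25.2],[0.95,0,0]],[0,[-4,12.2,28],[1.06,0,0]],[0,[-4.4,13.4,30.8],[1.17,0,0]],[0,[-4.7,14.5,33.3],[1.26,0,0]]]'
python3 -m jog '[[0,[0,0,0],[0,0,0]],[0,[0.4,0,0],[0,0,-0.08]],[0,[0.8,0,0],[0,0,-0.16]],[0,[1.2,0,0],[0,0,-0.25]],[0,[1.6,0,0],[0,0,-0.34]],[0,[2,0,0],[0,0,-0.43]],[0,[2.4,0,0],[0,0,-0.52]],[0,[2.7,0,0],[0,0,-0.61]],[0,[3,0,0],[0,0,-0.7]],[0,[3,0,0],[0,0,-0.7]],[0,[3,0,0],[0,0,-0.7]]]'
python3 - <<'E'
from h import *
s=manip.sense();R0=R.from_rotvec(s["eef_rot"]).as_matrix();p0=s["tool_pos"];print(s["q"],p0,R0.round(3),s["force"],s["width"])
L,n,z=goal();g=L+.04*z+.022*n;print(rel(g,toolR(-z,-n),p0,R0))
sd=manip.grab_frame("side");t=manip.grab_frame("top")
cv2.imwrite("pics/c4.png",np.hstack([cv2.resize(np.clip(i[y:y+170,x:x+170].astype(float)*2,0,255).astype(np.uint8),(400,400),interpolation=2)[...,::-1] for i,x,y in((sd,245,190),(t,290,130))]))
E
```

```text
time_s: 7.18
tool_pos: [0.4703, -0.1591, 0.3324]
eef_rot: [-2.175, 0.095, 2.178]
force: [-0.8, 0.7, -6.8]
width: 0.0435
time_s: 8.55
tool_pos: [0.4709, -0.158, 0.3033]
eef_rot: [-1.817, -0.576, 1.762]
force: [0.8, -0.6, -6.1]
width: 0.0431
[-0.79147799  0.12283033  1.53602747  0.54794558  1.92692199  0.93985252] [ 0.47085564 -0.15797076  0.3032796 ] [[ 0.054 -0.064 -0.997]
 [ 0.64  -0.764  0.084]
 [-0.766 -0.643 -0.   ]] [ 0.79004502 -0.59020563 -6.11695693] 0.04311906941797244
(array([1.05497145e-02, 1.20054758e+01, 7.88374366e-02]), array([ 0.00289744,  0.00219732, -0.00035792]))
```

View pics/c4.png

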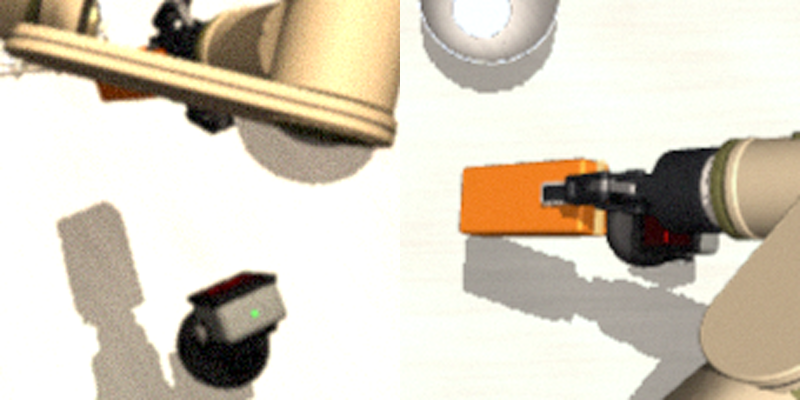

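The brick is leaned at stand-off, with its bare back upward in the top view and the scanner free below the wrist. I move in along the window axis with one stop to check.

```bash
python3 -m jog '[[0,[0,0.8,0],[0,0,0]],[0,[0,1.6,0],[0,0,0]],[0,[0,2.4,0],[0,0,0]],[0,[0,3.2,0],[0,0,0]],[0,[0,4,0],[0,0,0]],[0,[0,4.8,0],[0,0,0]],[0,[0,5.6,0],[0,0,0]],[0,[0,6.4,0],[0,0,0]],[0,[0,7,0],[0,0,0]],[0,[0,7,0],[0,0,0]]]'
python3 - <<'E'
from h import *
sd=manip.grab_frame("side");t=manip.grab_frame("top")
cv2.imwrite("pics/c5.png",np.hstack([cv2.resize(np.clip(i[y:y+170,x:x+170].astype(float)*2,0,255).astype(np.uint8),(400,400),interpolation=2)[...,::-1] for i,x,y in((sd,245,190),(t,290,130))]))
E
```

```text
time_s: 9.9
tool_pos: [0.4661, -0.2117, 0.2578]
eef_rot: [-1.815, -0.577, 1.761]
force: [0.4, -0.3, -5.1]
width: 0.0432
```

View pics/c5.png

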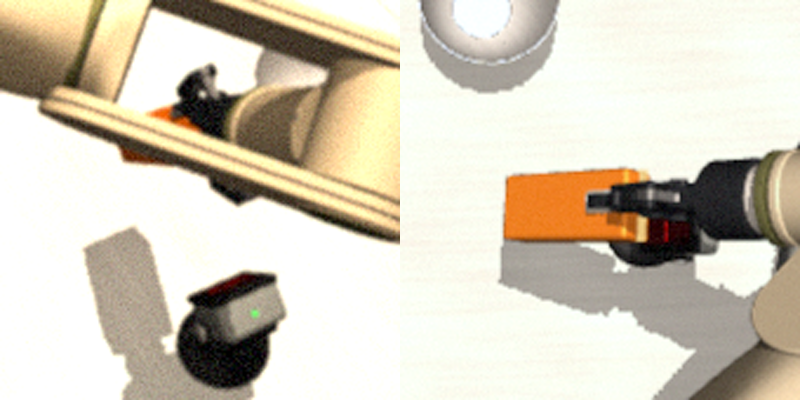

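Everything is clear of the scanner: in the side crop the brick's visible end is at (150,150) and the scanner at (235,310). Now the last 4.5 cm.

```bash
python3 -m jog '[[0,[0,0.6,0],[0,0,0]],[0,[0,1.2,0],[0,0,0]],[0,[0,1.8,0],[0,0,0]],[0,[0,2.4,0],[0,0,0]],[0,[0,3,0],[0,0,0]],[0,[0,3.6,0],[0,0,0]],[0,[0,4.2,0],[0,0,0]],[0,[0,4.5,0],[0,0,0]],[0,[0,4.5,0],[0,0,0]],[0,[0,4.5,0],[0,0,0]]]'
python3 - <<'E'
from h import *
s=manip.sense();R0=R.from_rotvec(s["eef_rot"]).as_matrix();p=s["tool_pos"];print(p,R0.round(3),s["force"],s["joint_vel"].round(4))
lab=p+R0@[.04,.022,0];print("label",lab,"foot",p+R0@[.125,0,0])
for c,t in(((.4565,-.317,.117),40),((.456,-.3176,.1147),38),((.4565,-.3156,.1202),43)):
    t=np.radians(t);h=np.radians(85)
    n=np.array([np.cos(h)*np.cos(t),np.sin(h)*np.cos(t),np.sin(t)]);y=np.array([np.sin(h),-np.cos(h),0]);W=np.c_[-n,y,np.cross(-n,y)]
    print((W.T@(lab-np.array(c))).round(4),np.degrees(np.arccos(abs(R0[:,1]@n))))
sd=manip.grab_frame("side");t=manip.grab_frame("top")
cv2.imwrite("pics/c6.png",np.hstack([cv2.resize(np.clip(i[y:y+130,x:x+130].astype(float)*2,0,255).astype(np.uint8),(400,400),interpolation=2)[...,::-1] for i,x,y in((sd,270,230),(t,310,160))]))
# predicted brick back-face corners in top view
cv2.imwrite("pics/top6.png",t[...,::-1])
for x,z in((-.036,.125),(.036,.125),(.036,-.035),(-.036,-.035)):print(proj("top",p+R0@[z,-.022,x]).round(1),end=" ")
E
```

```text
time_s: 11.25
tool_pos: [0.4634, -0.2457, 0.2294]
eef_rot: [-1.816, -0.578, 1.761]
force: [0.2, 0.4, -6.0]
width: 0.0432
[ 0.46336543 -0.24571458  0.22939567] [[ 0.054 -0.064 -0.996]
 [ 0.642 -0.762  0.084]
 [-0.765 -0.644 -0.   ]] [ 0.21264565  0.41983015 -6.00374327] [ 0.0015 -0.0021  0.0006 -0.0001  0.0013  0.0008]
label [ 0.46412687 -0.23680971  0.18462824] foot [ 0.47015157 -0.16548415  0.13378173]
[-0.1052  0.0006  0.    ] 0.17902081323985097
[-0.107   0.0011  0.0051] 2.106222306880182
[-0.1018  0.0007 -0.0069] 2.9027278980471625
[345.  204.7] [343.8 231.5] [396.2 231.5] [397.  201.5]
```

View pics/c6.png

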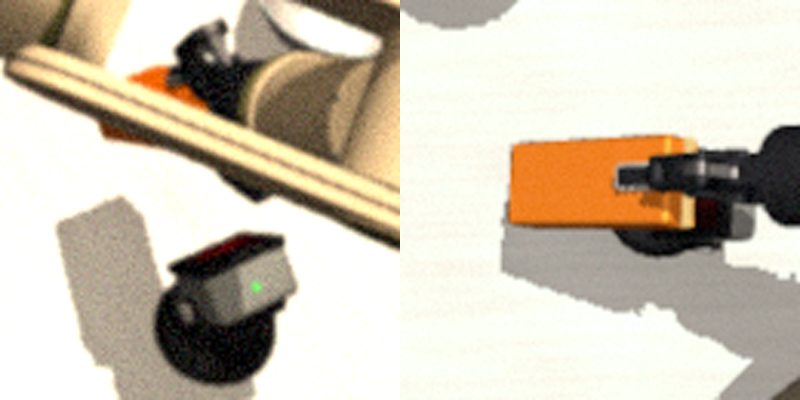

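In the top view the brick's back face has corners at about (345.7,207), (345.7,232), (397,233) and (397,204). Those are within about 3 px of the prediction from the tool pose, so it hasn't slipped. The upward face is bare, so the label is on the scanner side. I'll hand in.

```bash
python3 -c "
from station import manip
print(manip.hand_in()); s=manip.sense(); print(s['time_s'],s['tool_pos'],s['width'],s['force'])"
```

```text
the job is handed in; nothing more can be done
None
the job is handed in; nothing more can be done
```

I gripped the orange brick across its thickness with 80 N and drew it straight up out of the rack. I then turned it, leaned it 40° and moved it in along the window axis. I handed the job in at about 11.4 s with the gripper still holding it. `hand_in()` reports no verdict.

**Last checks:**
- **Label position:** by the tool pose, the label centre is about 10.5 cm in front of the glass and less than 1 cm off the window axis.
- **Label angle:** it is within about 3° of square for the window tilts I considered.
- **Height and hold:** the centre of the brick's foot is about 13 cm above the table. The arm was at rest with a steady load of about 6 N and a finger width of 43 mm.
- **Slip:** in the top view the brick's corners lie within about 3 px of where the tool pose puts them.
- **Surroundings:** no contact with the scanner showed in the forces or pictures. I did not re-measure the butter, mozzarella, bowl or half wheel, but nothing in the pictures looked moved.

**What disagreed:**
- My estimates of the scanner head's tilt ran from 36° to 43°, so I used 40°.
- Window height came out between 0.114 and 0.120 m, with one weak top-view-only fit at 0.092 m. I used 0.117 m.
- One corner of the scanner frame in the side view missed the fit by 2.7 px.
- The label was never visible. I took its side from the description and from seeing that the opposite face was bare.

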